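# Turn round a row of finish samples

## Task

The four oiled wood blocks have dried on the full rack and must go over to the empty rack in reverse order, because the second coat is brushed on from the other end: the leftmost block as seen from the robot goes to the rightmost place, the next to the second place from the right, and so on. Lay each block flat and centred on its own place between the pins, its length across the row as it lies now, and let go of it.

Things in the scene. Friction and masses are not known exactly. Their poses are not given: they have to be found in the camera images.
- rack_full: the drying rack that holds the four blocks at the start: a grey painted metal board 105 x 390 x 8 mm, fixed to the bench; origin at the centre of its underside on the bench top, x across the board (away from the robot), y along the row (to the left seen from the robot), z up. Four aluminium cradles stand on it in one row, at y = +132, +44, -44, -132 mm.
- rack_empty: the second drying rack, empty at the start, fixed to the bench: the same board and axes, with four built-in cradles of the same kind. Its four places are centred at x = 0, y = +132 (leftmost seen from the robot), +44, -44, -132 mm (rightmost); blocks rest on the bars 30 mm above the origin. Either rack may be the nearer one; both are turned by less than 10 degrees.
- medium_center (a point): wood block, middle-sized: 90 mm long (its y axis), 45 mm wide (its x axis), 28 mm high (z); this point is its very centre. It starts flat across the bars of a cradle, its length across the row.
- cradle_medium: the fixed aluminium cradle on the full rack on which the 90 x 45 x 28 mm block stands at the start; it stays there and so marks that block's old place in the row. Two bars 82 mm long (along y, the row), 10 mm wide, centred at x = +-24 mm, tops 22 mm above the origin; a steel pin of 6 mm diameter, 12 mm high, on the bars at x = +-24, y = +-38 mm; between the bars only a 3 mm thick foot plate. Origin at the centre of its underside (on the board, 8 mm over the bench).
- tall_center (a point): wood block, short and tall: 62 mm long (its y axis), 40 mm wide (its x axis), 40 mm high (z); this point is its very centre. It starts flat across the bars of a cradle, its length across the row.
- cradle_tall: the fixed aluminium cradle on the full rack on which the 62 x 40 x 40 mm block stands at the start; it stays there and so marks that block's old place in the row. Two bars 82 mm long (along y, the row), 10 mm wide, centred at x = +-24 mm, tops 22 mm above the origin; a steel pin of 6 mm diameter, 12 mm high, on the bars at x = +-24, y = +-38 mm; between the bars only a 3 mm thick foot plate. Origin at the centre of its underside (on the board, 8 mm over the bench).
- strip_center (a point): wood block, long thin strip: 130 mm long (its y axis), 34 mm wide (its x axis), 18 mm high (z); this point is its very centre. It starts flat across the bars of a cradle, its length across the row.
- cradle_strip: the fixed aluminium cradle on the full rack on which the 130 x 34 x 18 mm block stands at the start; it stays there and so marks that block's old place in the row. Two bars 82 mm long (along y, the row), 10 mm wide, centred at x = +-24 mm, tops 22 mm above the origin; a steel pin of 6 mm diameter, 12 mm high, on the bars at x = +-24, y = +-38 mm; between the bars only a 3 mm thick foot plate. Origin at the centre of its underside (on the board, 8 mm over the bench).
- wide_center (a point): wood block, flat and wide: 75 mm long (its y axis), 50 mm wide (its x axis), 19 mm high (z); this point is its very centre. It starts flat across the bars of a cradle, its length across the row.
- cradle_wide: the fixed aluminium cradle on the full rack on which the 75 x 50 x 19 mm block stands at the start; it stays there and so marks that block's old place in the row. Two bars 82 mm long (along y, the row), 10 mm wide, centred at x = +-24 mm, tops 22 mm above the origin; a steel pin of 6 mm diameter, 12 mm high, on the bars at x = +-24, y = +-38 mm; between the bars only a 3 mm thick foot plate. Origin at the centre of its underside (on the board, 8 mm over the bench).
Things that resemble listed ones, but are neither listed nor needed, are in the scene too. Leave any turquoise or yellow look-alike of the part that bears wide_center alone.

How it is judged (in metres and radians):
At the end, for the whole second after the job is handed in: Each block rests, released, on the empty rack in the place mirroring its old one (leftmost to rightmost etc.): within 14 mm of the centre along the row, 12 mm across, height within 4 mm, flat within 0.1 rad, its length across the row within 0.2 rad (((y of cradle_medium in the frame of rack_full between 0.102 and 0.162 m and y of medium_center in the frame of rack_empty between -0.146 and -0.118 m) or (y of cradle_medium in the frame of rack_full between 0.014 and 0.074 m and y of medium_center in the frame of rack_empty between -0.058 and -0.03 m) or (y of cradle_medium in the frame of rack_full between -0.074 and -0.014 m and y of medium_center in the frame of rack_empty between 0.03 and 0.058 m) or (y of cradle_medium in the frame of rack_full between -0.162 and -0.102 m and y of medium_center in the frame of rack_empty between 0.118 and 0.146 m)) and x of medium_center in the frame of rack_empty between -0.012 and 0.012 m and z of medium_center in the frame of rack_empty between 0.04 and 0.048 m and angle between each of medium_center, tall_center, strip_center, wide_center's own z axis and vertical below 0.1 rad and angle between the y axis of each of medium_center, tall_center, strip_center, wide_center and the x axis of rack_empty, either way round below 0.2 rad and linear speed of each of block_medium, block_tall, block_strip, block_wide below 0.02 m/s and contact force between each of block_medium, block_tall, block_strip, block_wide and the fingers below 0.05 N and ((y of cradle_tall in the frame of rack_full between 0.102 and 0.162 m and y of tall_center in the frame of rack_empty between -0.146 and -0.118 m) or (y of cradle_tall in the frame of rack_full between 0.014 and 0.074 m and y of tall_center in the frame of rack_empty between -0.058 and -0.03 m) or (y of cradle_tall in the frame of rack_full between -0.074 and -0.014 m and y of tall_center in the frame of rack_empty between 0.03 and 0.058 m) or (y of cradle_tall in the frame of rack_full between -0.162 and -0.102 m and y of tall_center in the frame of rack_empty between 0.118 and 0.146 m)) and x of tall_center in the frame of rack_empty between -0.012 and 0.012 m and z of tall_center in the frame of rack_empty between 0.046 and 0.054 m and ((y of cradle_strip in the frame of rack_full between 0.102 and 0.162 m and y of strip_center in the frame of rack_empty between -0.146 and -0.118 m) or (y of cradle_strip in the frame of rack_full between 0.014 and 0.074 m and y of strip_center in the frame of rack_empty between -0.058 and -0.03 m) or (y of cradle_strip in the frame of rack_full between -0.074 and -0.014 m and y of strip_center in the frame of rack_empty between 0.03 and 0.058 m) or (y of cradle_strip in the frame of rack_full between -0.162 and -0.102 m and y of strip_center in the frame of rack_empty between 0.118 and 0.146 m)) and x of strip_center in the frame of rack_empty between -0.012 and 0.012 m and z of strip_center in the frame of rack_empty between 0.035 and 0.043 m and ((y of cradle_wide in the frame of rack_full between 0.102 and 0.162 m and y of wide_center in the frame of rack_empty between -0.146 and -0.118 m) or (y of cradle_wide in the frame of rack_full between 0.014 and 0.074 m and y of wide_center in the frame of rack_empty between -0.058 and -0.03 m) or (y of cradle_wide in the frame of rack_full between -0.074 and -0.014 m and y of wide_center in the frame of rack_empty between 0.03 and 0.058 m) or (y of cradle_wide in the frame of rack_full between -0.162 and -0.102 m and y of wide_center in the frame of rack_empty between 0.118 and 0.146 m)) and x of wide_center in the frame of rack_empty between -0.012 and 0.012 m and z of wide_center in the frame of rack_empty between 0.0355 and 0.0435 m); the robot touches nothing.
It also fails if it takes over 99 s, if anything falls off the work surface, if the arm or the gripper's body presses on something with over 40 N, if the wrist force passes 120 N, or if a joint passes its speed limit or range.

## Robot

A 6-joint arm with a two-finger parallel gripper is mounted at the origin on a cart in front of the work surface, level with it; the furniture and walls round the work are solid. World frame = base frame: x ahead of the robot, y to its left, z up, the work surface at z = 0. Lengths are in mm, angles in rad, forces in N, time in s.
With the tool pointing down it reaches from about 325 to 925 mm from the base axis. Payload 3.1 kg.
Tool frame: the origin (TCP) lies at the very end of the fingers, on their centre line; the grasp point (between the pads) lies 19 mm behind it (robot.tcp_to_grasp is the distance from the TCP to the grasp point, in mm); z points along the fingers, y is the line along which they close (so a half turn about z gives the same grasp; the last joint's range is limited). The gripper opens to 85 mm and grips with 20 to 120 N. Pads are 22 mm wide; open, the fingers measure 114 mm over their backs; the gripper's body (76 mm by 85 mm) begins 54 mm behind the grasp point. The pads swing forward as they close: fully open they stand 13 mm farther back than shut.
Start: joints at [-1.234, 0.217, 1.613, -0, 1.311, -0.112], TCP at [271.2, -563.108, 231.3] pointing down, gripper open.
Joint ranges: [-2.75, 2.75], [-0.78, 2.1], [0.31, 2.55], [-1.13, 4.27], [0.13, 2.63], [-2.58, 2.58]. Speed limits (rad/s): [2.79, 2.79, 3.14, 3.14, 3.14, 3.14].

## Interface

Orientations are given as a unit quaternion [w, x, y, z].
In Python, from cell import robot gives the robot as it stands. The module is installed in compiled form; this text tells all that it offers.
- The arm moves only by the shell command python3 -m pendant 'ROWS'. ROWS is JSON, a list of rows, each a list of 5 numbers: the closure, from -1 (fully open) to 1 (shut), then the shift along the tool's x, y, z each as a share of 30 cm, from -1 to 1, then the turn about the tool's z as a share of pi/4 rad, from -1 to 1. A call has 1 to 12 rows; each row is the pose to reach, as a shift and turn from the pose commanded when the call began, along the tool's axes at that moment; what a row does not reach only later rows make up. A row lasts 1/8 s, in which the tool goes at most 62.5 mm and 10.7 degrees, less where a joint would pass 70% of its speed; a pose out of reach is approached as far as the arm can. A call with a number of a shift or a turn outside -1 to 1 is refused whole. A call with a gripper value outside its range is refused whole. The fingers move at their own pace and stop on an object; the grip force is fixed at half the most. Time passes only in rows, so rows that repeat a pose let the fingers close. It gives the time, the measured TCP pose, the force, the opening and the grip force at its end, in the units of the state.
- robot.observe(): the state, without advancing time (a new reading comes with each control period).
- robot.camera(name): name is "side" or "top"; returns a dict with "frame" (384x512x3 uint8, red, green, blue), "range_z" (384x512 float32, mm along the optical axis (not along the pixel's ray), 0 where there is no reading), "fov_y" (degrees; the focal length in pixels is half the picture's height over the tangent of half this angle, whatever the lens; pixels are square), "cx", "cy" (the principal point, pixels), "k1" (the pictures are not rectified: a ray, as slopes to the right and down, at radius r is drawn at 1 + k1 r^2 times it, then the intrinsics apply), "rvec" (rotation vector, rad) and "tvec" (3), from world to camera coordinates, as OpenCV has them. Camera axes: x right, y down, z forward; pixel columns grow to the right and rows downward; lengths in mm; the calibration is good to about 2 mm. A picture is of the moment at which its call begins.
- robot.finish_job(): hands the job in; it is judged then, once.
The state is a dict: "time_s": time; "q": joint angles; "qvel": joint speeds; "joint_torque": joint torques, N m; "eef_pos": TCP position; "eef_rot": TCP orientation; "contact_force": force on the tool from outside, world axes, zero at the start; "wrist_torque": the same for the moment, N m; "gripper_width": finger opening in mm; "gripper_force": force on a finger pad.
Only numpy, scipy, OpenCV 4.12 (cv2) and the standard library are available. Lean on these libraries where they do the work, as an engineer would, in place of code of your own. Each camera call takes 0.05 s, during which the arm holds its last target. There are 200 camera calls.

## Working session

There is one attempt and no reset: what is moved stays moved. The work goes in short steps, Python scripts to look and compute and a shell command to move; the robot and the scene stay as the last step left them, time stands still between calls to the robot, and variables do not carry over. Pictures are saved under pics/ and viewed, at most 14 in all, crops included, and the job is handed in when it is done.

```bash
mkdir -p pics; cat > h.py <<'E'
import numpy as np, cv2
from cell import robot
def cam(n):
    c=robot.camera(n); h,w=c["frame"].shape[:2]
    f=h/2/np.tan(np.radians(c["fov_y"])/2)
    c["f"]=f; c["R"]=cv2.Rodrigues(np.array(c["rvec"],float))[0]; c["t"]=np.array(c["tvec"],float).ravel()
    return c
def rays(c,uv):
    uv=np.asarray(uv,float).reshape(-1,2); d=(uv-[c["cx"],c["cy"]])/c["f"]; s=d.copy()
    for _ in range(20): s=d/(1+c["k1"]*(s**2).sum(1,keepdims=True))
    return np.c_[s,np.ones(len(s))]
def plane(c,uv,z):
    d=rays(c,uv)@c["R"]; o=-c["R"].T@c["t"]
    return o+d*((z-o[2])/d[:,2])[:,None]
def cloud(c):
    h,w=c["range_z"].shape; v,u=np.mgrid[:h,:w]
    r=rays(c,np.c_[u.ravel(),v.ravel()])*c["range_z"].reshape(-1,1)
    P=((r-c["t"])@c["R"]).reshape(h,w,3); P[c["range_z"]==0]=np.nan
    return P
E
python3 - <<'E'
from h import *
for n in("top","side"):
    c=cam(n); cv2.imwrite(f"pics/{n}0.png",c["frame"][:,:,::-1]); print(n,c["fov_y"],c["k1"],-c["R"].T@c["t"],c["R"][2])
s=robot.observe();print(s)
E
```

```text
top 44.64225271638409 -0.030654185798656208 [ 393.93980981   60.27751361 1249.77970829] [ 0.14382272 -0.01269176 -0.98952208]
side 43.97847353817991 0.05409139984609522 [263.52644902 894.04273718 756.61115838] [ 0.26258131 -0.74097573 -0.61806635]
{'time_s': 0.1, 'q': array([-1.23418157e+00,  2.17680984e-01,  1.61479407e+00,  2.04666319e-06,
        1.31129603e+00, -1.12203576e-01]), 'qvel': array([ 0.00088776, -0.00109815, -0.00178938,  0.00284242, -0.00100526,
        0.00131432]), 'joint_torque': array([-8.28844932e-04, -3.98077226e+01, -3.04968202e+01, -1.85378776e-04,
        4.24248021e-03,  7.96849120e-08]), 'eef_pos': array([ 270.9608746 , -562.38868162,  230.08679175]), 'eef_rot': array([-1.08247237e-03,  9.74925236e-01,  2.22529995e-01, -1.20976722e-04]), 'contact_force': array([-0.19139135,  0.87287205, -0.15562498]), 'wrist_torque': array([ 0.00302475,  0.02024657, -0.01084738]), 'gripper_force': 0.0, 'gripper_width': 85.23154838142014}
```

View pics/top0.png

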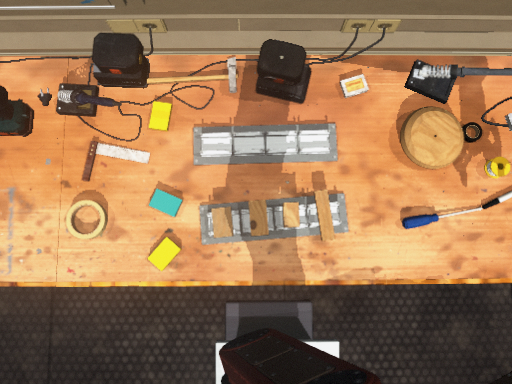

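View pics/side0.png

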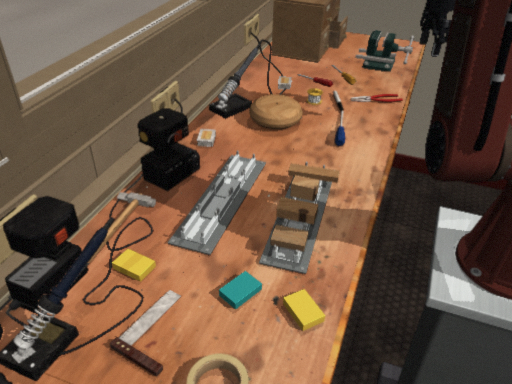

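The top view shows the full rack near the robot around (273,217), with blocks at about x=222, 258, 291 and 324. The empty rack is behind it around (265,143), and the look-alikes lie to the left. The side view agrees. Next I measure from depth and colour.

```bash
cat > m.py <<'E'
from h import *
def comps(mask,mn=60):
    n,l,st,ce=cv2.connectedComponentsWithStats(mask.astype(np.uint8))
    return [l==i for i in range(1,n) if st[i,4]>=mn]
def rect(c,m,z):
    k=max(cv2.findContours(m.astype(np.uint8),cv2.RETR_EXTERNAL,cv2.CHAIN_APPROX_NONE)[0],key=cv2.contourArea)
    p=plane(c,k.reshape(-1,2),z)[:,:2].astype(np.float32)
    (x,y),(w,h),a=cv2.minAreaRect(p)
    if w<h: w,h,a=h,w,a-90
    return x,y,w,h,(a+90)%180-90   # a: direction of long side vs world x, deg
E
python3 - <<'E'
from m import *
c=cam("top"); P=cloud(c); hsv=cv2.cvtColor(c["frame"],cv2.COLOR_RGB2HSV)
z=P[...,2]; v,u=np.mgrid[:384,:512]
print("bench z",np.nanmedian(z[240:260,400:480]),np.nanmedian(z[150:250,360:390]))
grey=(hsv[...,1]<70)&(z<60)&(v>110)&(v<255)&(u>180)&(u<360)
reg=(z>4)&(z<75)
for b in [(185,120,345,172),(192,185,355,250)]:
    m=np.zeros_like(reg); m[b[1]:b[3],b[0]:b[2]]=1; m&=reg|grey
    for q in comps(m,800): print("rack",np.round(rect(c,q,8),1),q.sum())
m=np.zeros_like(reg); m[180:250,195:350]=(z>43.5)[180:250,195:350]
for q in comps(m,60):
    zt=np.nanpercentile(z[q],70); print("block",np.round(rect(c,q,zt),1),round(zt,1),q.sum(),np.round([u[q].mean(),v[q].mean()]))
im=c["frame"][110:255,180:355,::-1]; cv2.imwrite("pics/crop.png",cv2.resize(im,None,fx=4,fy=4,interpolation=cv2.INTER_CUBIC))
zz=np.nan_to_num(z)[110:255,180:355]; zz=cv2.applyColorMap(np.clip(zz*3,0,255).astype(np.uint8),2); cv2.imwrite("pics/z.png",cv2.resize(zz,None,fx=4,fy=4,interpolation=0))
E
```

```text
bench z -0.0345405243241764 -0.3723849775272189
rack [669.7  26.6 388.  112.9 -88.6] 5416
rack [462.2   6.7 388.1 134.9 -85.1] 5911
block [ 471.7 -123.2  129.7   34.6    7.8] 48.8 632 [325. 215.]
block [465.3  47.3  90.   44.7   4.1] 59.0 626 [258. 218.]
block [471.6 -34.9  62.8  41.5   2.2] 71.0 405 [291. 215.]
block [455.4 139.7  75.   50.1   5.2] 50.0 565 [222. 222.]
```

View pics/crop.png

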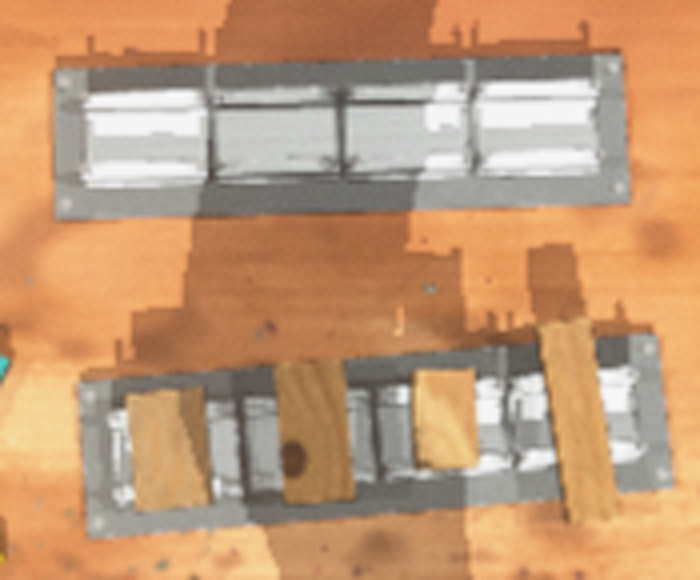

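View pics/z.png

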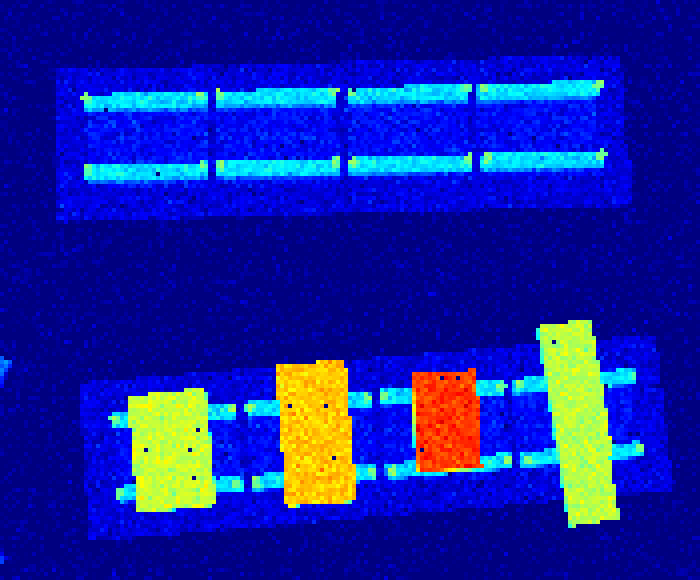

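```bash
cat >> m.py <<'E'
def go(x,y,z,yaw):
    "row numbers to reach TCP x,y,z, tool-x yaw deg, from the present pose"
    from scipy.spatial.transform import Rotation as Rn
    s=robot.observe(); q=s["eef_rot"]; R=Rn.from_quat([q[1],q[2],q[3],q[0]]).as_matrix()
    d=R.T@(np.array([x,y,z])-s["eef_pos"])/300
    cy=np.degrees(np.arctan2(R[1,0],R[0,0])); t=((cy-yaw+90)%180-90)/45
    print("now",np.round(s["eef_pos"],1),"yaw",round(cy,1),"q",np.round(s["q"],2),"t",round(s["time_s"],2),"w",round(s["gripper_width"],1)," ROW",np.round(d,3),round(t,3))
E
python3 - <<'E'
from m import *
c=cam("top"); P=cloud(c); z=P[...,2]
for n,b,y0 in [("empty",(185,120,345,172),1.4),("full",(192,185,355,250),4.9)]:
    Q=P[b[1]:b[3],b[0]:b[2]].reshape(-1,3)
    Q=Q[(Q[:,2]>4)&(Q[:,2]<13)]
    # board outline points
    r=cv2.minAreaRect(Q[:,:2].astype(np.float32)); print(n,"board",np.round(r[0],1),np.round(r[1],1),round(r[2],2))
    Q=P[b[1]:b[3],b[0]:b[2]].reshape(-1,3); Q=Q[(Q[:,2]>26)&(Q[:,2]<34)]
    a=np.radians(y0); ex=np.array([np.cos(a),np.sin(a)]); ctr=np.array(r[0])
    for s in (1,-1):
        w=(Q[:,:2]-ctr)@ex; k=Q[(w*s>15)&(w*s<32)]
        f=cv2.fitLine(k[:,:2].astype(np.float32),cv2.DIST_HUBER,0,.01,.01).ravel()
        print("bar",s,len(k),np.round(f[2:],1),"yaw",round((np.degrees(np.arctan2(f[1],f[0]))-90+90)%180-90,2), "x at y=ctr",round(f[2]+f[0]/f[1]*(ctr[1]-f[3]),1), "yrange",k[:,1].min(),k[:,1].max())
Q=P.reshape(-1,3); Q=Q[(Q[:,2]>60)&(Q[:,2]<400)&(abs(Q[:,1]-27)<220)&(Q[:,0]>500)]
print("tall obstacles: min x",Q[:,0].min(),Q[Q[:,0].argmin()],"max z",Q[:,2].max())
go(471.7,-123.2,150,7.8)
E
```

```text
empty board [665.1  28.7] [433.7 142. ] 89.74
bar 1 371 [691.4  30.4] yaw 1.38 x at y=ctr 691.5 yrange -144.01545108826633 199.12434471692518
bar -1 389 [643.8  28.7] yaw 1.44 x at y=ctr 643.8 yrange -145.4369695998644 198.3300271764098
full board [471.1   8.5] [431.8 170.5] 89.52
bar 1 129 [492.3 -11. ] yaw 4.65 x at y=ctr 490.7 yrange -160.04613136802718 178.68697342516842
bar -1 109 [445.  -10.3] yaw 4.66 x at y=ctr 443.5 yrange -163.4448271886793 170.2087147827759
tall obstacles: min x 500.012410965 [500.01241097  45.75327439  61.84179038] max z 271.04850570289534
now [ 271.  -562.6  230.4] yaw 25.7 q [-1.23  0.22  1.61  0.    1.31 -0.11] t 0.2 w 85.3  ROW [ 1.238 -1.029  0.27 ] 0.398
```

```bash
python3 -m pendant '[[-0.3,0.9,-0.75,0.2,0.3],[-0.3,0.9,-0.75,0.2,0.3],[-0.3,0.9,-0.75,0.2,0.3],[-0.3,0.9,-0.75,0.2,0.3],[-0.3,0.9,-0.75,0.2,0.3],[-0.3,0.9,-0.75,0.2,0.3],[-0.3,0.9,-0.75,0.2,0.3],[-0.3,0.9,-0.75,0.2,0.3],[-0.3,0.9,-0.75,0.2,0.3],[-0.3,0.9,-0.75,0.2,0.3]]'; python3 -c "
from m import *
go(475.7,-122.7,110,7.8)"
```

```text
time_s: 1.45
eef_pos: [416.6, -244.5, 171.6]
eef_rot: [0.0, 0.994, 0.105, 0.0]
contact_force: [0.8, -0.0, -0.5]
gripper_width: 55.3
gripper_force: 0.0
now [ 416.6 -244.5  171.6] yaw 12.1 q [-0.68 -0.03  2.   -0.    1.17  0.68] t 1.45 w 55.3  ROW [ 0.278 -0.356  0.205] 0.096
```

```bash
python3 -m pendant '[[-0.3,0.278,-0.356,0.2,0.096],[-0.3,0.278,-0.356,0.205,0.096],[-0.3,0.278,-0.356,0.205,0.096],[-0.3,0.278,-0.356,0.205,0.096],[-0.3,0.278,-0.356,0.205,0.096],[-0.3,0.278,-0.356,0.205,0.096]]'; python3 - <<'E'
from m import *
go(475.7,-122.7,20,7.8)
c=cam("top"); im=c["frame"][110:275,180:355,::-1]; cv2.imwrite("pics/a.png",cv2.resize(im,None,fx=3,fy=3))
c=cam("side"); im=c["frame"][130:290,200:400,::-1]; cv2.imwrite("pics/b.png",cv2.resize(im,None,fx=3,fy=3))
E
```

```text
time_s: 2.2
eef_pos: [476.1, -122.6, 110.6]
eef_rot: [0.0, 0.998, 0.068, 0.001]
contact_force: [-0.4, 0.2, 0.4]
gripper_width: 55.5
gripper_force: 0.0
now [ 476.1 -122.6  110.6] yaw 7.8 q [-0.39  0.08  2.02 -0.    1.04  1.04] t 2.2 w 55.5  ROW [-0.002 -0.     0.302] -0.0
```

View pics/b.png

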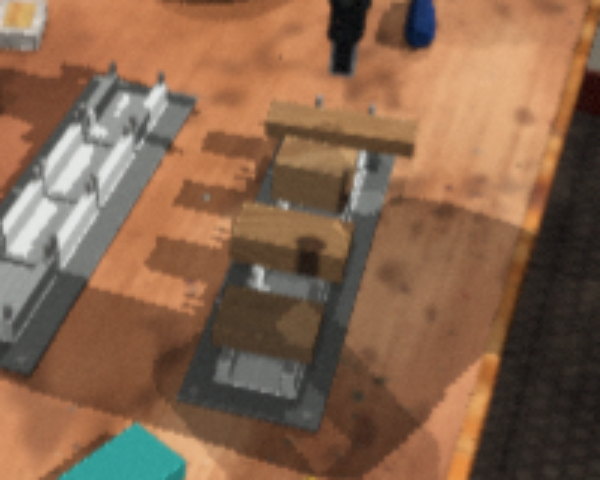

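The fingers (around (343,60) in the crop) stand over the strip. Next I descend, grip and lift.

```bash
python3 -m pendant '[[-0.3,0,0,0.15,0],[-0.3,0,0,0.3,0],[-0.3,0,0,0.305,0],[-0.3,0,0,0.305,0],[1,0,0,0.305,0],[1,0,0,0.305,0],[1,0,0,0.305,0],[1,0,0,0.305,0],[1,0,0,0.2,0],[1,0,0,0,0],[1,0,0,0,0],[1,0,0,0,0]]'; python3 - <<'E'
from m import *
go(668.5,159,110,1.4)
E
```

```text
time_s: 3.8
eef_pos: [475.7, -121.2, 110.2]
eef_rot: [0.0, 0.998, 0.069, 0.0]
contact_force: [-0.4, 0.4, -0.5]
gripper_width: 33.3
gripper_force: 59.8
now [ 475.7 -121.2  110.2] yaw 7.9 q [-0.39  0.07  2.02  0.    1.04  1.04] t 3.8 w 33.3  ROW [ 0.765 -0.837  0.001] 0.144
```

```bash
python3 -m pendant '[[1,0.765,-0.837,0,0.144],[1,0.765,-0.837,0,0.144],[1,0.765,-0.837,0,0.144],[1,0.765,-0.837,0,0.144],[1,0.765,-0.837,0,0.144],[1,0.765,-0.837,0,0.144],[1,0.765,-0.837,0,0.144],[1,0.765,-0.837,0,0.144],[1,0.765,-0.837,0,0.144],[1,0.765,-0.837,0,0.144]]'; python3 - <<'E'
from m import *
go(668.5,159,18.7,1.4)
c=cam("top"); im=c["frame"][100:265,160:355,::-1]; cv2.imwrite("pics/c.png",cv2.resize(im,None,fx=3,fy=3))
P=cloud(c);m=(P[...,2]>105)&(P[...,2]<150)
print([np.round(rect(c,q,139),1) for q in comps(m,100)])
E
```

```text
time_s: 5.05
eef_pos: [668.1, 157.9, 109.7]
eef_rot: [0.0, 1.0, 0.012, -0.0]
contact_force: [0.5, -0.1, -0.2]
gripper_width: 32.9
gripper_force: 59.9
now [668.1 157.9 109.7] yaw 1.3 q [ 0.13  0.46  1.54 -0.    1.14  1.68] t 5.05 w 32.9  ROW [ 0.001 -0.004  0.303] -0.002
[array([963.2, 361. , 144.6,   8.1,  89.6]), array([841.1, 375.7, 122.2,  59.8, -58. ]), array([805.4,  -1.8, 111. ,  20.5,  74.8]), array([ 823.6, -537.8,  111.9,   18.5,  -89.7]), array([758.5, 474.8,  70.3,  30.7,  73.4]), array([726.8, 669.9,  38.3,  24.8,   4.2])]
```

View pics/c.png

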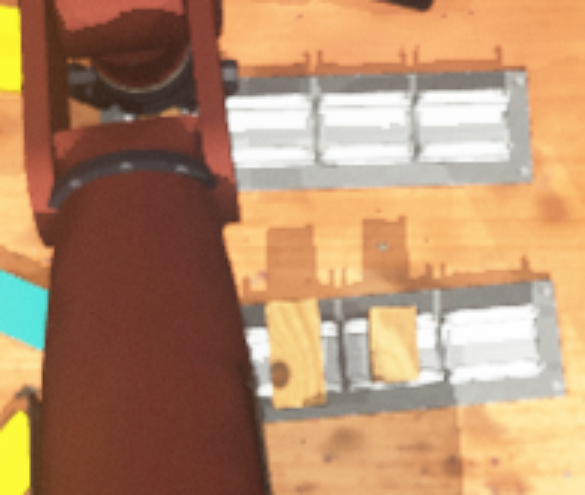

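The arm hides the strip from above, but its old place at about (490,340) is empty. I lower it and release.

```bash
python3 -m pendant '[[1,0.001,-0.004,0.15,0],[1,0.001,-0.004,0.25,0],[1,0.001,-0.004,0.3,0],[1,0.001,-0.004,0.302,0],[1,0.001,-0.004,0.302,0],[-0.3,0.001,-0.004,0.302,0],[-0.3,0.001,-0.004,0.302,0],[-0.3,0.001,-0.004,0.302,0],[-0.3,0.001,-0.004,0.15,0],[-0.3,0.001,-0.004,0,0],[-0.3,0.001,-0.004,0,0]]'; python3 - <<'E'
from m import *
go(471.6,-34.9,115,2.2)
E
```

```text
time_s: 6.48
eef_pos: [673.1, 160.9, 116.0]
eef_rot: [-0.001, 1.0, 0.012, 0.006]
contact_force: [0.3, 0.3, -0.4]
gripper_width: 55.4
gripper_force: 0.0
now [673.1 160.9 116. ] yaw 1.4 q [0.13 0.46 1.53 0.   1.14 1.68] t 6.47 w 55.4  ROW [-0.688  0.636 -0.005] -0.017
```

```bash
python3 -m pendant '[[-0.4,-0.688,0.636,0,0],[-0.4,-0.688,0.636,0,0],[-0.4,-0.688,0.636,0,0],[-0.4,-0.688,0.636,0,0],[-0.4,-0.688,0.636,0,-0.017],[-0.4,-0.688,0.636,0,-0.017],[-0.4,-0.688,0.636,0,-0.017],[-0.4,-0.688,0.636,0,-0.017],[-0.4,-0.688,0.636,0,-0.017],[-0.4,-0.688,0.636,0,-0.017]]'; python3 - <<'E'
from m import *
go(471.6,-34.9,30,2.2)
c=cam("top"); P=cloud(c);z=P[...,2];m=np.zeros(z.shape,bool);m[110:180,185:345]=((z>41)&(z<80))[110:180,185:345]
print([np.round(rect(c,q,48),1) for q in comps(m,60)])
E
```

```text
time_s: 7.72
eef_pos: [467.6, -35.2, 109.7]
eef_rot: [-0.0, 1.0, 0.019, -0.0]
contact_force: [0.3, -0.3, 0.2]
gripper_width: 59.7
gripper_force: 0.0
now [467.6 -35.2 109.7] yaw 2.2 q [-0.23  0.03  2.07  0.    1.04  1.31] t 7.72 w 59.7  ROW [ 0.013 -0.     0.266] 0.001
[array([6.629e+02, 1.585e+02, 1.292e+02, 3.410e+01, 5.000e-01])]
```

The strip sits within 2 mm of its place. The tall block is next.

```bash
python3 -m pendant '[[-0.4,0.013,0,0.1,0],[-0.4,0.013,0,0.25,0],[-0.4,0.013,0,0.266,0],[-0.4,0.013,0,0.266,0],[1,0.013,0,0.266,0],[1,0.013,0,0.266,0],[1,0.013,0,0.266,0],[1,0.013,0,0.266,0],[1,0.013,0,0.2,0],[1,0.013,0,-0.05,0],[1,0.013,0,-0.05,0],[1,0.013,0,-0.05,0]]'; python3 - <<'E'
from m import *
go(666.4,71,125,1.4)
E
```

```text
time_s: 9.28
eef_pos: [471.8, -35.6, 125.9]
eef_rot: [0.0, 1.0, 0.019, 0.001]
contact_force: [-0.0, -0.9, -1.8]
gripper_width: 39.4
gripper_force: 60.6
now [471.8 -35.6 125.9] yaw 2.2 q [-0.22  0.01  2.05 -0.    1.07  1.31] t 9.28 w 39.4  ROW [ 0.662 -0.33   0.004] 0.017
```

```bash
python3 -m pendant '[[1,0.662,-0.33,0,0.017],[1,0.662,-0.33,0,0.017],[1,0.662,-0.33,0,0.017],[1,0.662,-0.33,0,0.017],[1,0.662,-0.33,0,0.017],[1,0.662,-0.33,0,0.017],[1,0.662,-0.33,0,0.017],[1,0.662,-0.33,0,0.017]]'; python3 - <<'E'
from m import *
go(666.4,71,30,1.4)
E
```

```text
time_s: 10.28
eef_pos: [665.0, 70.4, 124.7]
eef_rot: [0.0, 1.0, 0.012, -0.0]
contact_force: [-0.3, 0.2, -0.5]
gripper_width: 39.3
gripper_force: 60.7
now [665.   70.4 124.7] yaw 1.4 q [ 0.    0.41  1.58 -0.    1.15  1.55] t 10.28 w 39.3  ROW [ 0.005 -0.002  0.316] -0.001
```

```bash
python3 -m pendant '[[1,0.003,-0.002,0.15,0],[1,0.003,-0.002,0.27,0],[1,0.003,-0.002,0.313,0],[1,0.003,-0.002,0.315,0],[1,0.003,-0.002,0.315,0],[-0.4,0.003,-0.002,0.315,0],[-0.4,0.003,-0.002,0.315,0],[-0.4,0.003,-0.002,0.315,0],[-0.4,0.003,-0.002,0.15,0],[-0.4,0.003,-0.002,0,0],[-0.4,0.003,-0.002,0,0],[-0.4,0.003,-0.002,0,0]]'; python3 - <<'E'
from m import *
go(465.3,47.3,115,4.1)
E
```

```text
time_s: 11.78
eef_pos: [666.3, 71.7, 124.3]
eef_rot: [0.0, 1.0, 0.012, -0.0]
contact_force: [-0.4, -0.2, -0.6]
gripper_width: 59.7
gripper_force: 0.0
now [666.3  71.7 124.3] yaw 1.4 q [ 0.    0.41  1.58 -0.    1.15  1.55] t 11.78 w 59.7  ROW [-0.672  0.065  0.032] -0.06
```

Medium block next: 45 mm wide, closure -0.5 for an opening of about 64 mm.

```bash
python3 -m pendant '[[-0.5,-0.672,0.065,0.03,-0.06],[-0.5,-0.672,0.065,0.03,-0.06],[-0.5,-0.672,0.065,0.03,-0.06],[-0.5,-0.672,0.065,0.03,-0.06],[-0.5,-0.672,0.065,0.03,-0.06],[-0.5,-0.672,0.065,0.03,-0.06],[-0.5,-0.672,0.065,0.03,-0.06],[-0.5,-0.672,0.065,0.03,-0.06]]'; python3 - <<'E'
from m import *
go(465.3,47.3,24,4.1)
c=cam("top"); P=cloud(c);z=P[...,2];m=np.zeros(z.shape,bool);m[110:180,185:345]=((z>43)&(z<80))[110:180,185:345]
for q in comps(m,60):
  zt=np.nanpercentile(z[q],70);print(np.round(rect(c,q,zt),1),zt)
E
```

```text
time_s: 12.78
eef_pos: [466.9, 47.2, 116.1]
eef_rot: [0.0, 0.999, 0.036, 0.0]
contact_force: [0.2, 0.1, -0.8]
gripper_width: 63.9
gripper_force: 0.0
now [466.9  47.2 116.1] yaw 4.1 q [-0.05  0.02  2.07  0.    1.05  1.45] t 12.78 w 63.9  ROW [-0.005 -0.001  0.307] 0.0
[6.627e+02 1.584e+02 1.291e+02 3.400e+01 5.000e-01] 49.03896560434215
[ 6.636e+02  7.170e+01  6.590e+01  3.880e+01 -3.000e-01] 70.85395869046778
```

The tall block is placed. Now I grip the medium one.

```bash
python3 -m pendant '[[-0.5,-0.005,0,0.1,0],[-0.5,-0.005,0,0.28,0],[-0.5,-0.005,0,0.307,0],[-0.5,-0.005,0,0.307,0],[1,-0.005,0,0.307,0],[1,-0.005,0,0.307,0],[1,-0.005,0,0.307,0],[1,-0.005,0,0.307,0],[1,-0.005,0,0.2,0],[1,-0.005,0,-0.02,0],[1,-0.005,0,-0.02,0],[1,-0.005,0,-0.02,0]]'; python3 - <<'E'
from m import *
go(668.6,-17,122,1.4)
E
```

```text
time_s: 14.32
eef_pos: [464.3, 47.1, 122.4]
eef_rot: [0.0, 0.999, 0.036, 0.001]
contact_force: [-0.7, 0.4, -2.2]
gripper_width: 44.2
gripper_force: 61.7
now [464.3  47.1 122.4] yaw 4.1 q [-0.05  0.    2.07 -0.    1.07  1.45] t 14.32 w 44.2  ROW [0.664 0.262 0.002] 0.06
```

```bash
python3 -m pendant '[[1,0.664,0.262,0,0.06],[1,0.664,0.262,0,0.06],[1,0.664,0.262,0,0.06],[1,0.664,0.262,0,0.06],[1,0.664,0.262,0,0.06],[1,0.664,0.262,0,0.06],[1,0.664,0.262,0,0.06],[1,0.664,0.262,0,0.06]]'; python3 - <<'E'
from m import *
go(669,-17,24,1.4)
E
```

```text
time_s: 15.32
eef_pos: [667.6, -16.5, 121.8]
eef_rot: [-0.0, 1.0, 0.013, -0.0]
contact_force: [0.3, -0.5, -0.2]
gripper_width: 44.4
gripper_force: 61.6
now [667.6 -16.5 121.8] yaw 1.4 q [-0.13  0.41  1.58  0.    1.15  1.42] t 15.32 w 44.4  ROW [0.005 0.002 0.326] 0.001
```

```bash
python3 -m pendant '[[1,0.005,0.002,0.15,0],[1,0.005,0.002,0.28,0],[1,0.005,0.002,0.323,0],[1,0.005,0.002,0.325,0],[1,0.005,0.002,0.325,0],[-0.5,0.005,0.002,0.325,0],[-0.5,0.005,0.002,0.325,0],[-0.5,0.005,0.002,0.325,0],[-0.5,0.005,0.002,0.15,0],[-0.5,0.005,0.002,0,0],[-0.5,0.005,0.002,0,0],[-0.5,0.005,0.002,0,0]]'; python3 - <<'E'
from m import *
go(455.4,139.7,110,5.2)
E
```

```text
time_s: 16.82
eef_pos: [669.6, -17.6, 121.3]
eef_rot: [-0.0, 1.0, 0.012, -0.0]
contact_force: [-1.0, -0.8, -1.1]
gripper_width: 64.2
gripper_force: 0.0
now [669.6 -17.6 121.3] yaw 1.4 q [-0.13  0.41  1.58 -0.    1.15  1.42] t 16.82 w 64.2  ROW [-0.701 -0.542  0.038] -0.084
```

```bash
python3 -m pendant '[[-0.6,-0.701,-0.542,0,-0.084],[-0.6,-0.701,-0.542,0,-0.084],[-0.6,-0.701,-0.542,0,-0.084],[-0.6,-0.701,-0.542,0.03,-0.084],[-0.6,-0.701,-0.542,0.038,-0.084],[-0.6,-0.701,-0.542,0.038,-0.084],[-0.6,-0.701,-0.542,0.038,-0.084],[-0.6,-0.701,-0.542,0.038,-0.084]]'; python3 - <<'E'
from m import *
go(455.4,139.7,19,5.2)
c=cam("top"); P=cloud(c);z=P[...,2];m=np.zeros(z.shape,bool);m[110:180,185:345]=((z>43)&(z<80))[110:180,185:345]
for q in comps(m,60):
  zt=np.nanpercentile(z[q],70);print(np.round(rect(c,q,zt),1),zt)
E
```

```text
time_s: 17.82
eef_pos: [457.5, 139.0, 110.8]
eef_rot: [0.0, 0.999, 0.045, 0.001]
contact_force: [0.2, 1.0, 0.4]
gripper_width: 68.7
gripper_force: 0.0
now [457.5 139.  110.8] yaw 5.1 q [ 0.15  0.05  2.05 -0.    1.04  1.63] t 17.82 w 68.7  ROW [-0.007 -0.003  0.306] -0.002
[6.627e+02 1.585e+02 1.291e+02 3.390e+01 5.000e-01] 49.248644131545504
[667.3 -17.6  92.1  45.6   1.6] 59.11389693337356
[ 6.636e+02  7.170e+01  6.590e+01  3.880e+01 -3.000e-01] 71.08175143262979
```

The medium block is placed well. The wide one is last.

```bash
python3 -m pendant '[[-0.6,-0.007,-0.003,0.1,0],[-0.6,-0.007,-0.003,0.28,0],[-0.6,-0.007,-0.003,0.305,0],[-0.6,-0.007,-0.003,0.305,0],[1,-0.007,-0.003,0.305,0],[1,-0.007,-0.003,0.305,0],[1,-0.007,-0.003,0.305,0],[1,-0.007,-0.003,0.305,0],[1,-0.007,-0.003,0.2,0],[1,-0.007,-0.003,-0.02,0],[1,-0.007,-0.003,-0.02,0],[1,-0.007,-0.003,-0.02,0]]'; python3 - <<'E'
from m import *
go(670.7,-105,117,1.4)
E
```

```text
time_s: 19.38
eef_pos: [453.8, 140.6, 117.1]
eef_rot: [-0.0, 0.999, 0.045, 0.001]
contact_force: [-0.3, -0.5, -0.7]
gripper_width: 49.2
gripper_force: 62.6
now [453.8 140.6 117.1] yaw 5.2 q [0.15 0.03 2.05 0.   1.06 1.63] t 19.38 w 49.2  ROW [0.646 0.881 0.001] 0.084
```

```bash
python3 -m pendant '[[1,0.646,0.881,0,0.084],[1,0.646,0.881,0,0.084],[1,0.646,0.881,0,0.084],[1,0.646,0.881,0,0.084],[1,0.646,0.881,0,0.084],[1,0.646,0.881,0,0.084],[1,0.646,0.881,0,0.084],[1,0.646,0.881,0,0.084],[1,0.646,0.881,0,0.084],[1,0.646,0.881,0,0.084]]'; python3 - <<'E'
from m import *
go(670.2,-105,19,1.4)
E
```

```text
time_s: 20.62
eef_pos: [670.0, -104.0, 116.6]
eef_rot: [-0.0, 1.0, 0.013, -0.0]
contact_force: [-0.5, -0.3, 0.2]
gripper_width: 49.3
gripper_force: 62.6
now [ 670.  -104.   116.6] yaw 1.5 q [-0.26  0.43  1.56  0.    1.15  1.29] t 20.62 w 49.3  ROW [0.001 0.003 0.325] 0.002
```

```bash
python3 -m pendant '[[1,0.001,0.003,0.15,0],[1,0.001,0.003,0.28,0],[1,0.001,0.003,0.322,0],[1,0.001,0.003,0.324,0],[1,0.001,0.003,0.324,0],[-0.6,0.001,0.003,0.324,0],[-0.6,0.001,0.003,0.324,0],[-0.6,0.001,0.003,0.324,0],[-0.6,0.001,0.003,0.15,0],[-0.6,0.001,0.003,0,0],[-0.6,0.001,0.003,0,0],[-0.6,0.001,0.003,0,0]]' && python3 -m pendant '[[-0.6,-0.9,0.7,-0.2,0],[-0.6,-0.9,0.7,-0.2,0],[-0.6,-0.9,0.7,-0.2,0],[-0.6,-0.9,0.7,-0.2,0],[-0.6,-0.9,0.7,-0.2,0],[-0.6,-0.9,0.7,-0.2,0],[-0.6,-0.9,0.7,-0.2,0],[-0.6,-0.9,0.7,-0.2,0]]'; python3 - <<'E'
from m import *
c=cam("top"); P=cloud(c);z=P[...,2];m=np.zeros(z.shape,bool);m[110:180,185:345]=((z>43)&(z<80))[110:180,185:345]
for q in comps(m,60):
  zt=np.nanpercentile(z[q],70);print(np.round(rect(c,q,zt),1),zt)
cv2.imwrite("pics/e.png",cv2.resize(c["frame"][100:265,160:355,::-1],None,fx=3,fy=3))
E
```

```text
time_s: 22.12
eef_pos: [670.3, -106.0, 115.9]
eef_rot: [-0.0, 1.0, 0.012, -0.0]
contact_force: [-0.4, -0.3, -1.2]
gripper_width: 68.4
gripper_force: 0.0
time_s: 23.12
eef_pos: [405.6, -321.6, 174.7]
eef_rot: [-0.001, 1.0, 0.012, -0.001]
contact_force: [1.0, -0.0, -0.3]
gripper_width: 68.6
gripper_force: 0.0
[6.627e+02 1.584e+02 1.291e+02 3.400e+01 5.000e-01] 49.08596538226818
[667.3 -17.6  92.1  45.5   1.6] 59.02219827616228
[ 6.702e+02 -1.057e+02  7.270e+01  5.200e+01 -2.000e-01] 50.0436499177344
[ 6.636e+02  7.170e+01  6.590e+01  3.880e+01 -3.000e-01] 70.94277359533658
```

View pics/e.png

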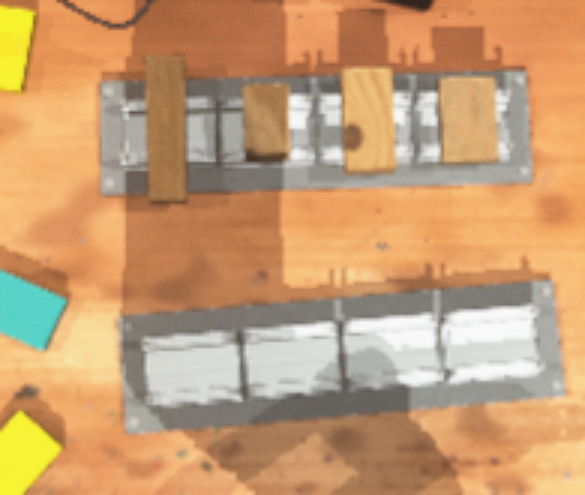

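All four blocks lie flat, in reverse order, at crop columns 166 (strip), 266 (tall), 368 (medium) and 468 (wide). The arm is clear, so I hand the job in.

```bash
python3 -m pendant '[[-0.6,0,0,0,0],[-0.6,0,0,0,0],[-0.6,0,0,0,0],[-0.6,0,0,0,0]]' >/dev/null; python3 -c "
from cell import robot
print(robot.finish_job())"
```

```text
the job is handed in; nothing more can be done
None
```

I moved all four blocks to the empty rack in reverse order, lying flat and released; in the last picture each was within about 3 mm of its place centre, and I handed the job in after about 24 s of robot time (no verdict was returned).

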